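# Move the screw pots from the supply rail to the lamp station's rack in reverse order

## Task

Move the four colour-capped screw pots from their trays on the supply rail to the empty grey rack, one in each well, in reverse order: the pot that stands nearest the supply rail's yellow end goes into the well farthest from the grey rack's yellow end, and so on, so that the one farthest from the rail's yellow end stands in the well next to the rack's yellow end. Leave every pot standing upright on the floor of its well, never tip one over on the way, and do not disturb the screwdriver, the tape roll or the aluminium driver box beyond the racks.

Things in the scene. Friction and masses are not known exactly. Their poses are not given: they have to be found in the camera images.
- pot_red: Loose lidded screw pot, upright, with a red cap: clear round body 34 mm in diameter and 42 mm high with brass screws showing, topped by a ribbed round cap 38 mm in diameter and 20 mm high (62 mm in all), about 120 g, closed and rigid. Grip it by the cap. Origin: centre of its underside; z up. At the start it stands in the red tray.
- pot_blue: Loose lidded screw pot, upright, with a blue cap: clear round body 34 mm in diameter and 42 mm high with brass screws showing, topped by a ribbed round cap 38 mm in diameter and 20 mm high (62 mm in all), about 120 g, closed and rigid. Grip it by the cap. Origin: centre of its underside; z up. At the start it stands in the blue tray.
- pot_green: Loose lidded screw pot, upright, with a green cap: clear round body 34 mm in diameter and 42 mm high with brass screws showing, topped by a ribbed round cap 38 mm in diameter and 20 mm high (62 mm in all), about 120 g, closed and rigid. Grip it by the cap. Origin: centre of its underside; z up. At the start it stands in the green tray.
- pot_white: Loose lidded screw pot, upright, with a white cap: clear round body 34 mm in diameter and 42 mm high with brass screws showing, topped by a ribbed round cap 38 mm in diameter and 20 mm high (62 mm in all), about 120 g, closed and rigid. Grip it by the cap. Origin: centre of its underside; z up. At the start it stands in the white tray.
- tray_red: Fixed red tray on the supply rail holding the red-capped pot at the start: open square tray, 62 mm (x) by 57 mm (y), 14 mm high, walls and floor 3 mm. Origin: centre of its underside, on top of the rail; its y axis runs along the rail towards the yellow end block. Trays stay where they are: their order along the rail is the starting order.
- tray_blue: Fixed blue tray on the supply rail holding the blue-capped pot at the start: open square tray, 62 mm (x) by 57 mm (y), 14 mm high, walls and floor 3 mm. Origin: centre of its underside, on top of the rail; its y axis runs along the rail towards the yellow end block. Trays stay where they are: their order along the rail is the starting order.
- tray_green: Fixed green tray on the supply rail holding the green-capped pot at the start: open square tray, 62 mm (x) by 57 mm (y), 14 mm high, walls and floor 3 mm. Origin: centre of its underside, on top of the rail; its y axis runs along the rail towards the yellow end block. Trays stay where they are: their order along the rail is the starting order.
- tray_white: Fixed white tray on the supply rail holding the white-capped pot at the start: open square tray, 62 mm (x) by 57 mm (y), 14 mm high, walls and floor 3 mm. Origin: centre of its underside, on top of the rail; its y axis runs along the rail towards the yellow end block. Trays stay where they are: their order along the rail is the starting order.
- supply_rail: Fixed aluminium bar, 62 mm (x) by 236 mm (y), 10 mm high, carrying the four trays in a row at y = -87, -29, 29, 87 mm, in an order that changes. End blocks 18 mm long, 24 mm high: yellow at +y, black at -y. Origin: centre of its underside, on the bench; z up, y along the row towards the yellow end. Beyond it, away from the robot, lies a loose driver box, 55 x 145 x 28 mm.
- station_rack: Fixed grey rack, 62 (x) by 236 mm (y), turned any way: four empty wells at x = 0, y = -87, -29, 29, 87 mm, 54 mm square inside, floor 4 mm, rim 14 mm above the bench. End blocks 18 mm long, 24 mm high: yellow at +y, black at -y. Origin: centre of its underside, on the bench; z up, y towards the yellow end. Beyond it lie a loose screwdriver and, mid-bench, a tape roll; both under 40 mm high.
There are look-alikes about, which are no part of the job. What is shaped like the pot_blue but brown is not meant. Leave any purple look-alike of the pot_red alone.

How it is judged:
At the end, for the whole second after the job is handed in: Each pot stands upright (within 0.1 rad) on the floor of the well (foot height within 3 mm, centre within 12 mm of the well's centre along each rack axis) that mirrors its tray's place: tray at y on the supply rail, pot at -y on the station rack. All are released and at rest (((y of tray_red in the frame of supply_rail between -0.097 and -0.077 m and y of pot_red in the frame of station_rack between 0.075 and 0.099 m) or (y of tray_red in the frame of supply_rail between -0.039 and -0.019 m and y of pot_red in the frame of station_rack between 0.017 and 0.041 m) or (y of tray_red in the frame of supply_rail between 0.019 and 0.039 m and y of pot_red in the frame of station_rack between -0.041 and -0.017 m) or (y of tray_red in the frame of supply_rail between 0.077 and 0.097 m and y of pot_red in the frame of station_rack between -0.099 and -0.075 m)) and x of pot_red in the frame of station_rack between -0.012 and 0.012 m and z of pot_red in the frame of station_rack between 0.001 and 0.007 m and angle between each of pot_red, pot_blue, pot_green, pot_white's own z axis and vertical below 0.1 rad and linear speed of each of pot_red, pot_blue, pot_green, pot_white below 0.02 m/s and angular speed of each of pot_red, pot_blue, pot_green, pot_white below 0.2 rad/s and ((y of tray_blue in the frame of supply_rail between -0.097 and -0.077 m and y of pot_blue in the frame of station_rack between 0.075 and 0.099 m) or (y of tray_blue in the frame of supply_rail between -0.039 and -0.019 m and y of pot_blue in the frame of station_rack between 0.017 and 0.041 m) or (y of tray_blue in the frame of supply_rail between 0.019 and 0.039 m and y of pot_blue in the frame of station_rack between -0.041 and -0.017 m) or (y of tray_blue in the frame of supply_rail between 0.077 and 0.097 m and y of pot_blue in the frame of station_rack between -0.099 and -0.075 m)) and x of pot_blue in the frame of station_rack between -0.012 and 0.012 m and z of pot_blue in the frame of station_rack between 0.001 and 0.007 m and ((y of tray_green in the frame of supply_rail between -0.097 and -0.077 m and y of pot_green in the frame of station_rack between 0.075 and 0.099 m) or (y of tray_green in the frame of supply_rail between -0.039 and -0.019 m and y of pot_green in the frame of station_rack between 0.017 and 0.041 m) or (y of tray_green in the frame of supply_rail between 0.019 and 0.039 m and y of pot_green in the frame of station_rack between -0.041 and -0.017 m) or (y of tray_green in the frame of supply_rail between 0.077 and 0.097 m and y of pot_green in the frame of station_rack between -0.099 and -0.075 m)) and x of pot_green in the frame of station_rack between -0.012 and 0.012 m and z of pot_green in the frame of station_rack between 0.001 and 0.007 m and ((y of tray_white in the frame of supply_rail between -0.097 and -0.077 m and y of pot_white in the frame of station_rack between 0.075 and 0.099 m) or (y of tray_white in the frame of supply_rail between -0.039 and -0.019 m and y of pot_white in the frame of station_rack between 0.017 and 0.041 m) or (y of tray_white in the frame of supply_rail between 0.019 and 0.039 m and y of pot_white in the frame of station_rack between -0.041 and -0.017 m) or (y of tray_white in the frame of supply_rail between 0.077 and 0.097 m and y of pot_white in the frame of station_rack between -0.099 and -0.075 m)) and x of pot_white in the frame of station_rack between -0.012 and 0.012 m and z of pot_white in the frame of station_rack between 0.001 and 0.007 m); the robot touches nothing.
It fails at once if a pot is tipped over (more than 0.7 rad) (angle between any of pot_red, pot_blue, pot_green, pot_white's own z axis and vertical above 0.7 rad).
It fails at once if the screwdriver, tape roll or driver box is moved by more than 20 mm (distance of any of screwdriver, tape_roll, led_driver from where it was at the start of the episode above 0.02 m).
It also fails if it takes over 102 s, if anything falls off the work surface, if the arm or the gripper's body presses on something with over 40 N, if the wrist force passes 120 N, or if a joint passes its speed limit or range.

## Robot

A 7-joint arm with a two-finger parallel gripper is mounted at the origin on the work surface. World frame = base frame: x ahead of the robot, y to its left, z up, the work surface at z = 0. Lengths are in m, angles in rad, forces in N, time in s.
With the tool pointing down it reaches from about 0.35 to 0.9 m from the base axis. Payload 8.1 kg.
Tool frame: the origin (TCP) lies at the very end of the fingers, on their centre line; the grasp point (between the pads) lies arm.hold_point_z behind it (arm.hold_point_z is the distance from the TCP to the grasp point, in m); z points along the fingers, y is the line along which they close (so a half turn about z gives the same grasp; the last joint's range is limited). The gripper opens to 92 mm and grips with 3 to 60 N. Pads are 19 mm wide; open, the fingers measure 130 mm over their backs; the gripper's body (75 mm by 190 mm) begins 47 mm behind the grasp point.
Start: joints at [-1.363, 0.434, 0.025, 1.573, -0.012, 1.134, -0.075], TCP at [0.191, 0.595, 0.227] pointing down, gripper open.
Joint ranges: [-2.62, 2.62], [-0.44, 2.09], [-1.27, 1.32], [0.08, 2.57], [-1.32, 4.46], [0.12, 2], [-2.74, 2.74]. Speed limits (rad/s): [2.22, 2.22, 3.01, 3.01, 3.14, 3.14, 3.14].

## Interface

Orientations are given as a rotation vector (axis times angle).
In Python, from cell import arm, vision, job, cut_out gives the robot as it stands. The module is installed in compiled form; this text tells all that it offers.
- The arm moves only by the tool play_rows, never from a script. Its argument "increments" is text: rows parted by semicolons, each of 5 numbers parted by spaces: the shift along the tool's x, y, z in cm, then the turn about the tool's z in degrees, then the opening, from -1 (shut) to 1 (fully open), so that 0 is half open. A call has 1 to 5 rows; each row shifts and turns the commanded pose from where the row before left it, along the tool's axes as they then stand; what a row does not reach is not made up. A row lasts 1/12 s, in which the tool goes at most 41.7 mm and 7.16 degrees, less where a joint would pass 70% of its speed; a pose out of reach is approached as far as the arm can. A call is refused whole if a number of a shift passes 4.17 or a number of a turn 7.16, either way. A call with a gripper value outside its range is refused whole. The fingers move at their own pace and stop on an object; "grip_force" is the grip in N (left out, the last holds). Time passes only in rows, so rows that do not move let the fingers close. It gives the time, the measured TCP pose, the force, the opening and the grip force at its end, in the units of the state.
- arm.observe(): the state, without advancing time (a new reading comes with each control period).
- vision.get_image(name): name is "scene" or "top"; returns a dict with "frame" (420x560x3 uint8, red, green, blue), "z_map" (420x560 float32, m along the optical axis (not along the pixel's ray), 0 where there is no reading), "mtx" (3x3 intrinsics, pixels), "cam_to_world" (4x4, takes a point from camera to world coordinates). Camera axes: x right, y up, looking along -z (the intrinsics and any distortion apply to the point x, -y, -z); pixel columns grow to the right and rows downward; lengths in m; the calibration is good to about 2 mm. A picture is of the moment at which its call begins.
- job.sign_off(): hands the job in; it is judged then, once.
Trained networks look in a picture, given as the dict that the camera call returned (one of the last four; its "shot" number tells which), for a name from the list of things; names that differ only in an ending like _2 or _b are one class to them, and where a whole thing is asked for, a point or a joint stands for the part that bears it (a point fixed in the world has none). Each returns a list of dicts, best first, with "confidence" (0 to 1); they miss things now and then, are a little off and sometimes report something else, mostly with a low value. They report only what shows in the picture. A call takes as long as a camera call. They do not tell look-alikes from the thing itself.
- cut_out(query, picture): "mask" (420x560 bool, what is visible of it) and "point" ([row, column] in pixels, amid what is visible of it).
The state is a dict: "clock": time; "joints": joint angles; "dq": joint speeds; "joint_efforts": joint torques, N m; "position": TCP position; "ee_rot": TCP orientation; "force": force on the tool from outside, world axes, zero at the start; "ft_torque": the same for the moment, N m; "width": opening from 0.0 (shut) to 1.0 (fully open); "gripper_force": force on a finger pad.
Only numpy, scipy, OpenCV 4.12 (cv2) and the standard library are available. Lean on these libraries where they do the work, as an engineer would, in place of code of your own. Each camera call takes 0.05 s, during which the arm holds its last target. There are 200 camera calls.

## Working session

There is one attempt and no reset: what is moved stays moved. The work goes in short steps, Python scripts to look and compute and a tool call to move; the robot and the scene stay as the last step left them, time stands still between calls to the robot, and variables do not carry over. Pictures are saved under pics/ and viewed, at most 14 in all, crops included, and the job is handed in when it is done.

Besides the shell and the picture viewer there is one more tool, called after "Call:" in YAML: its name, and indented under it one key for each argument. play_rows: Moves the arm, as the interface text tells. Its arguments: {"type":"object","properties":{"increments":{"type":"string"},"grip_force":{"type":"number"}},"required":["increments"]}

```bash
mkdir -p pics
python3 - <<'E'
from cell import arm, vision
import cv2
s=arm.observe(); print(s, arm.hold_point_z)
for n in ("scene","top"):
    p=vision.get_image(n); cv2.imwrite(f"pics/{n}0.png",cv2.cvtColor(p["frame"],cv2.COLOR_RGB2BGR))
    print(n,p["cam_to_world"],p["mtx"])
E
```

```text
{'clock': 0.0, 'joints': array([-1.36263606,  0.43523607,  0.02499368,  1.57412288, -0.01161511,
        1.13399117, -0.0750866 ]), 'dq': array([-7.73749447e-04,  7.87497099e-04,  4.75837808e-04,  5.44961229e-05,
        1.67538884e-03, -7.71100699e-04, -1.74504643e-04]), 'joint_efforts': array([-9.75532712e-04, -6.67847729e+01,  9.84297283e-01, -3.14459002e+01,
       -6.05623866e-02,  4.30508377e-02,  1.81289406e-04]), 'position': array([0.19101613, 0.59454366, 0.22592711]), 'ee_rot': array([-4.86289275e-01, -3.10361664e+00,  2.52647930e-03]), 'force': array([-0.21847278,  0.57252804, -0.40535046]), 'ft_torque': array([-0.03231037, -0.02436147, -0.00304467]), 'gripper_force': 0.0, 'width': 1.000005590159151} 0.0188
scene [[ 0.37713763 -0.70483977  0.60080622  1.08407722]
 [ 0.92601052  0.27542423 -0.25815888 -0.18299624]
 [ 0.01648406  0.65371431  0.75656188  0.69489824]
 [ 0.          0.          0.          1.        ]] [[432.4853027    0.         278.80808215]
 [  0.         432.4853027  208.45199116]
 [  0.           0.           1.        ]]
top [[-0.01378456  0.98507368 -0.17158038  0.45018974]
 [-0.99978092 -0.01087533  0.01788399  0.06210745]
 [ 0.01575106  0.17178931  0.98500778  0.84820411]
 [ 0.          0.          0.          1.        ]] [[380.1791193    0.         271.5928253 ]
 [  0.         380.1791193  210.89745255]
 [  0.           0.           1.        ]]
```

View pics/top0.png

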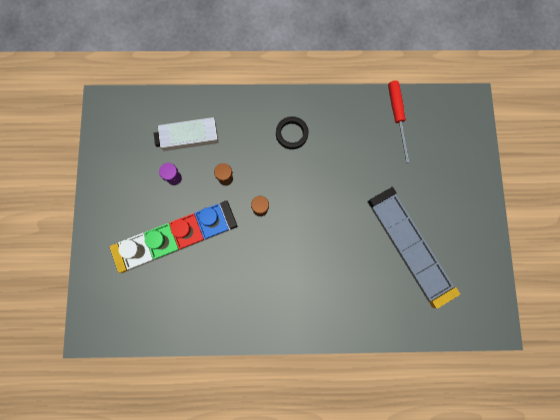

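View pics/scene0.png

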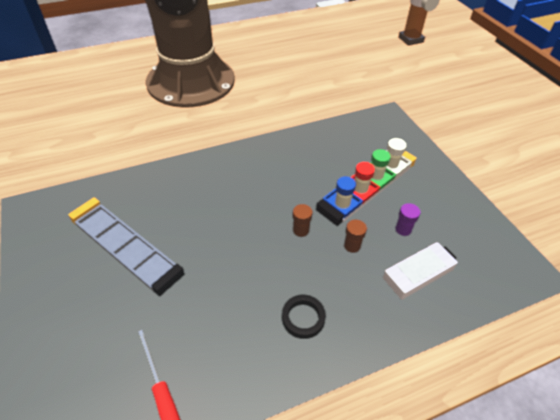

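```bash
cat > h.py <<'E'
import numpy as np, cv2
from cell import arm, vision, cut_out
from scipy.spatial.transform import Rotation as R
def world(p):
    z=p["z_map"]; v,u=np.mgrid[:420,:560]; K=p["mtx"]
    c=np.stack([(u-K[0,2])/K[0,0]*z,-(v-K[1,2])/K[1,1]*z,-z],-1)
    T=p["cam_to_world"]; return c@T[:3,:3].T+T[:3,3]
def circ(P):  # circle fit
    A=np.c_[2*P[:,:2],np.ones(len(P))]; s=np.linalg.lstsq(A,(P[:,:2]**2).sum(1),rcond=None)[0]; return s[:2]
def plan(x,y,z,yaw=None):
    """tool-frame cm and degrees from here to a world target; yaw=direction of tool y in deg, mod 180"""
    s=arm.observe(); r=R.from_rotvec(s["ee_rot"]); M=r.as_matrix()
    d=M.T@(np.array([x,y,z])-s["position"])*100
    cur=np.degrees(np.arctan2(M[1,1],M[0,1])); t=None
    if yaw is not None: t=-((yaw-cur+90)%180-90)
    print("d_tool cm",d.round(2),"yaw",round(cur,1),"turn",t,"pos",s["position"].round(4),"j7",s["joints"][6].round(2),s["clock"])
E
python3 - <<'E'
from h import *
for n in("top","scene"):
    p=vision.get_image(n); W=world(p)
    for c in("red","blue","green","white"):
        for q in cut_out("pot_"+c,p)[:2]:
            m=q["mask"]; P=W[m]; P=P[P[:,2]>.05]
            if len(P)<5: continue
            zt=np.percentile(P[:,2],90); T=P[abs(P[:,2]-zt)<.005]
            bb=(T.min(0)+T.max(0))/2
            print(n,c,q["point"],round(q["confidence"],2),m.sum(),"top",zt.round(3),bb.round(4),np.median(T,0).round(4), p["frame"][m].mean(0).round())
    for k in("supply_rail","station_rack"):
        for q in cut_out(k,p)[:1]:
            m=q["mask"]; P=W[m]; P=P[(P[:,2]>-.01)&(P[:,2]<.05)]
            if k=="station_rack": P=P[P[:,2]>.009]
            r=cv2.minAreaRect((P[:,:2]*1000).astype(np.float32)); print(n,k,q["point"],q["confidence"],m.sum(),r)
    hsv=cv2.cvtColor(p["frame"],cv2.COLOR_RGB2HSV)
    Y=(hsv[...,0]>18)&(hsv[...,0]<30)&(hsv[...,1]>200)&(W[...,2]>.012)
    for s in(1,-1):
        P=W[Y&(W[...,1]*s>.1)&(abs(W[...,1])<.5)&(W[...,0]>.2)];T=P[P[:,2]>.02]
        print("yellow",s,len(T),cv2.minAreaRect((T[:,:2]*1000).astype(np.float32)) if len(T) else 0)
print("brown"); m=cut_out("pot_blue",p)
plan(.4,.3,.2)
E
```

```text
top red [175.0, 172.2] 0.77 346 top 0.063 [0.6761 0.2674 0.0615] [0.6762 0.2681 0.0616] [125.  64. 139.]
top red [227.8, 181.4] 0.67 343 top 0.076 [0.5526 0.2367 0.0748] [0.5532 0.2369 0.0749] [196.  62.  51.]
top blue [219.4, 210.9] 0.85 343 top 0.077 [0.577  0.1811 0.075 ] [0.5766 0.1792 0.0747] [ 66. 114. 186.]
top blue [173.0, 222.6] 0.66 306 top 0.063 [0.6731 0.1515 0.0616] [0.6743 0.1505 0.0616] [133.  84.  50.]
top green [237.5, 158.2] 0.64 363 top 0.076 [0.5301 0.2889 0.0745] [0.5297 0.2882 0.0748] [ 81. 178.  96.]
top white [250.8, 129.5] 0.74 387 top 0.076 [0.5112 0.3398 0.0749] [0.5119 0.3397 0.0748] [186. 189. 185.]
top supply_rail [246.3, 120.8] 0.76 522 ((541.2527465820312, 265.243408203125), (67.50042724609375, 280.9977111816406), 20.025432586669922)
top station_rack [248.7, 411.1] 0.6 3841 ((514.4002685546875, -261.98468017578125), (272.2281494140625, 63.77449035644531), 28.37834358215332)
yellow 1 11 ((480.86956787109375, 365.7276916503906), (10.244756698608398, 27.659486770629883), 85.54375457763672)
yellow -1 12 ((406.75701904296875, -315.0927734375), (12.161361694
[... 406 characters left out ...]
 0.077 [0.5782 0.1774 0.0757] [0.5799 0.1767 0.0761] [ 87. 107. 152.]
scene green [162.8, 378.1] 0.59 402 top 0.077 [0.5332 0.2857 0.0756] [0.5339 0.2855 0.0761] [106. 159.  99.]
scene white [151.6, 394.2] 0.74 404 top 0.077 [0.5156 0.3312 0.0755] [0.5141 0.3372 0.0761] [190. 185. 169.]
scene supply_rail [209.0, 334.1] 0.97 534 ((550.12841796875, 261.6771240234375), (60.60231018066406, 274.4393615722656), 19.158803939819336)
scene station_rack [246.5, 124.2] 0.93 4074 ((516.0787353515625, -262.858154296875), (273.79058837890625, 62.88835906982422), 28.596616744995117)
yellow 1 0 0
yellow -1 0 0
brown
d_tool cm [-28.91 -21.71   2.67] yaw 72.2 turn None pos [0.1912 0.5951 0.2268] j7 -0.08 0.85
```

Run:
```python
from h import *
p=vision.get_image("top"); c=p["frame"][150:285,100:280,::-1]
cv2.imwrite("pics/crop1.png",cv2.resize(c,None,fx=4,fy=4,interpolation=cv2.INTER_CUBIC))
plan(.513,.3385,.2,20)
```

```text
d_tool cm [-38.49 -14.58   2.67] yaw 72.2 turn 52.18558833309605 pos [0.1912 0.595  0.2267] j7 -0.08 0.9
```

View pics/crop1.png

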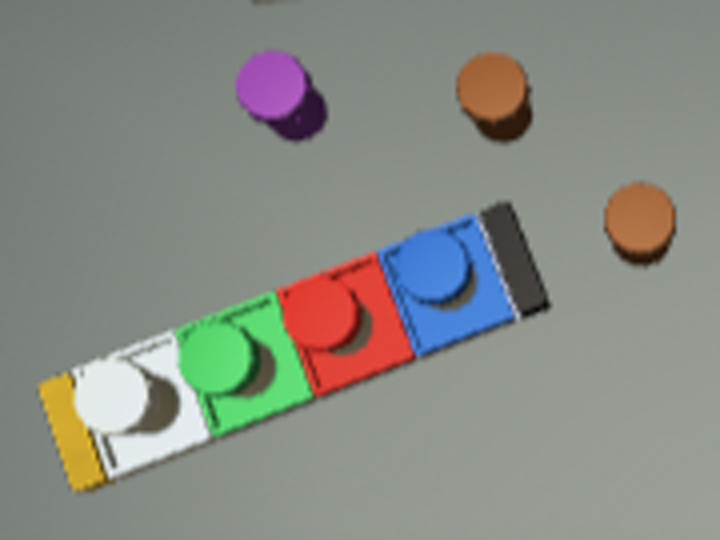

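The crop shows the four wanted pots standing in trays of their own colour. Candidates in top-image pixels (column, row):
- **Red:** the red pot at (181,228), against the purple look-alike at (170,173).
- **Blue:** the blue pot at (208,217), against the brown look-alikes at (223,172) and (260,205).
- **Green and white:** only (155,240) and (128,250).

I'm taking the pots in trays. From the yellow end the order is white, green, red, blue.

Call:
play_rows:
  increments: "-1.5 -0.6 0.2 0 1;-3 -1.2 0.2 0 1;-3.5 -1.3 0.3 0 1;-3.5 -1.3 0.3 0 1;-3.5 -1.3 0.3 0 1"
  grip_force: 25

```text
clock: 1.32
position: [0.3182, 0.493, 0.2137]
ee_rot: [0.486, 3.103, 0.0]
force: [0.3, 0.3, -0.1]
width: 0.997
gripper_force: 0.0
```

Call:
play_rows:
  increments: "-3.5 -1.3 0.3 0 1;-3.5 -1.3 0.3 0 1;-3.5 -1.3 0.2 0 1;-3.5 -1.3 0.2 0 1;-3.5 -1.3 0.2 0 1"

```text
clock: 1.73
position: [0.4649, 0.3772, 0.2018]
ee_rot: [0.487, 3.103, 0.0]
force: [-0.2, 1.2, 0.5]
width: 0.996
gripper_force: 0.0
```

Call:
play_rows:
  increments: "-3 -1.2 0 0 1;-3 -1.2 0 0 1;0 0 0 5 1;0 0 0 7 1;0 0 0 7 1"

```text
clock: 2.15
position: [0.514, 0.3363, 0.2016]
ee_rot: [1.004, 2.977, -0.0]
force: [0.8, -0.2, -0.5]
width: 0.999
gripper_force: 0.0
```

Call:
play_rows:
  increments: "0 0 0 7 1;0 0 0 7 1;0 0 0 7 1;0 0 0 7 1;0 0 0 5.2 1"

```text
clock: 2.57
position: [0.5133, 0.3373, 0.2017]
ee_rot: [1.811, 2.567, -0.0]
force: [-0.3, 0.3, 1.2]
width: 1.002
gripper_force: 0.0
```

```bash
python3 -c "
from h import *
plan(.513,.3385,.046,20)"
```

```text
d_tool cm [1.200e-01 1.000e-02 1.557e+01] yaw 19.6 turn -0.4189855385068597 pos [0.5133 0.3373 0.2017] j7 -0.17 2.5667
```

Call:
play_rows:
  increments: "0.1 0 2 -0.4 1;0 0 3.5 0 1;0 0 3.5 0 1;0 0 3 0 1;0 0 2 0 1"

```text
clock: 2.98
position: [0.5117, 0.3375, 0.0588]
ee_rot: [-1.793, -2.579, 0.005]
force: [-0.3, 0.0, -0.7]
width: 0.999
gripper_force: 0.0
```

Call:
play_rows:
  increments: "0 0 1.6 0 1;0 0 0 0 1;0 0 0 0 -1;0 0 0 0 -1;0 0 0 0 -1"

```text
clock: 3.4
position: [0.5137, 0.3396, 0.0472]
ee_rot: [1.793, 2.579, 0.004]
force: [0.2, 0.6, 1.1]
width: 0.833
gripper_force: 0.0
```

Call:
play_rows:
  increments: "0 0 0 0 -1;0 0 0 0 -1;0 0 0 0 -1;0 0 0 0 -1;0 0 0 0 -1"

```text
clock: 3.82
position: [0.5127, 0.3393, 0.0459]
ee_rot: [1.793, 2.58, 0.0]
force: [0.1, 1.0, -1.0]
width: 0.468
gripper_force: 0.0
```

```bash
python3 -c "
from h import *
plan(.5917,-.2209,.17,118.5);p=vision.get_image('scene');cv2.imwrite('pics/g1.png',p['frame'][80:300,260:500,::-1].repeat(2,0).repeat(2,1))"
```

```text
d_tool cm [-55.26 -12.12 -12.42] yaw 20.4 turn 81.893474642005 pos [0.5127 0.3393 0.0459] j7 -0.1 3.8167
```

View pics/g1.png

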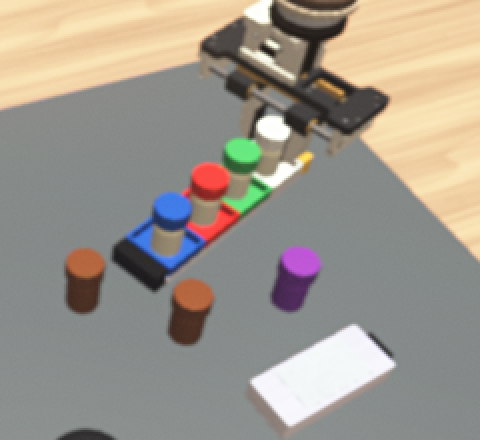

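The fingers straddle the white cap, around (265,135) in the crop, and are still closing.

Call:
play_rows:
  increments: "0 0 0 0 -1;0 0 0 0 -1;0 0 0 0 -1;0 0 -0.5 0 -1;0 0 -2 0 -1"

```text
clock: 4.28
position: [0.5108, 0.3381, 0.0684]
ee_rot: [-1.792, -2.578, 0.008]
force: [-1.0, -0.3, -1.5]
width: 0.403
gripper_force: 25.0
```

Call:
play_rows:
  increments: "0 0 -3 0 -1;0 0 -3 0 -1;0 0 -3 0 -1;0 0 -1 0 -1;0 0 0 0 -1"

```text
clock: 4.7
position: [0.5142, 0.3401, 0.1738]
ee_rot: [1.793, 2.578, 0.008]
force: [0.4, 0.4, -2.0]
width: 0.4
gripper_force: 25.0
```

```bash
python3 -c "
from h import *
plan(.5917,-.2209,.17,118.5)"
```

```text
d_tool cm [-55.29 -12.28   0.22] yaw 20.4 turn 81.88242483190825 pos [0.5142 0.3401 0.1738] j7 -0.15 4.7
```

Call:
play_rows:
  increments: "-1.5 -0.3 0 0 -1;-2.5 -0.5 0 0 -1;-3.6 -0.8 0 0 -1;-3.6 -0.8 0 0 -1;-3.6 -0.8 0 0 -1"

```text
clock: 5.12
position: [0.5329, 0.1866, 0.1685]
ee_rot: [-1.792, -2.579, 0.005]
force: [1.4, -0.4, -0.9]
width: 0.4
gripper_force: 25.0
```

Call:
play_rows:
  increments: "-3.6 -0.8 0 0 -1;-3.6 -0.8 0 0 -1;-3.6 -0.8 0 0 -1;-3.6 -0.8 0 0 -1;-3.6 -0.8 0 0 -1"

```text
clock: 5.53
position: [0.5578, 0.0041, 0.1687]
ee_rot: [-1.792, -2.577, 0.004]
force: [1.3, 0.4, -1.3]
width: 0.404
gripper_force: 25.0
```

Call:
play_rows:
  increments: "-3.6 -0.8 0 0 -1;-3.6 -0.8 0 0 -1;-3.6 -0.8 0 0 -1;-3.6 -0.8 0 0 -1;-3.6 -0.8 0 0 -1"

```text
clock: 5.95
position: [0.5828, -0.1782, 0.1685]
ee_rot: [-1.792, -2.576, 0.003]
force: [1.0, -0.1, -0.9]
width: 0.407
gripper_force: 25.0
```

Call:
play_rows:
  increments: "-2.5 -0.6 0 0 -1;-1.5 -0.4 0 0 -1;-0.5 0 0 5 -1;0 0 0 7 -1;0 0 0 7 -1"

```text
clock: 6.37
position: [0.5889, -0.2231, 0.1683]
ee_rot: [-2.201, -2.237, 0.004]
force: [0.6, 0.3, -1.5]
width: 0.404
gripper_force: 25.0
```

Call:
play_rows:
  increments: "0 0 0 7 -1;0 0 0 7 -1;0 0 0 7 -1;0 0 0 7 -1;0 0 0 7 -1"

```text
clock: 6.78
position: [0.5891, -0.222, 0.1684]
ee_rot: [-2.772, -1.474, 0.005]
force: [0.2, 0.3, -1.4]
width: 0.406
gripper_force: 25.0
```

Call:
play_rows:
  increments: "0 0 0 7 -1;0 0 0 7 -1;0 0 0 7 -1;0 0 0 6.9 -1;0 0 0 0 -1"

```text
clock: 7.2
position: [0.5894, -0.2218, 0.1684]
ee_rot: [-3.047, -0.763, 0.006]
force: [-0.7, -0.2, -2.3]
width: 0.401
gripper_force: 25.0
```

```bash
python3 -c "
from h import *
plan(.5917,-.2209,.037,118.5)"
```

```text
d_tool cm [ 0.29  0.06 13.14] yaw -61.9 turn -0.3806917759982298 pos [ 0.5894 -0.2218  0.1684] j7 -0.37 7.2
```

Call:
play_rows:
  increments: "0.3 0 2 -0.4 -1;0 0 3 0 -1;0 0 3 0 -1;0 0 2.5 0 -1;0 0 1.5 0 -1"

```text
clock: 7.62
position: [0.5908, -0.2196, 0.0464]
ee_rot: [-3.038, -0.789, 0.008]
force: [0.5, -0.0, -1.0]
width: 0.407
gripper_force: 25.0
```

Call:
play_rows:
  increments: "0 0 0.6 0 -1;0 0 0.4 0 -1;0 0 0 0 -1;0 0 0 0 0.6;0 0 0 0 0.6"

```text
clock: 8.03
position: [0.5943, -0.2207, 0.0419]
ee_rot: [3.041, 0.784, 0.003]
force: [0.4, 0.5, -0.8]
width: 0.502
gripper_force: 0.0
```

Call:
play_rows:
  increments: "0 0 0 0 0.6;0 0 0 0 0.6;0 0 0 0 0.6;0 0 -1 0 0.6;0 0 -2.5 0 0.6"

```text
clock: 8.45
position: [0.5919, -0.2191, 0.074]
ee_rot: [-3.04, -0.783, 0.006]
force: [-0.4, -0.8, 0.1]
width: 0.794
gripper_force: 0.0
```

Call:
play_rows:
  increments: "0 0 -3.5 0 0.6;0 0 -3.5 0 0.6;0 0 -2 0 0.6;0 0 0 0 0.6;0 0 0 0 0.6"

```text
clock: 8.87
position: [0.5944, -0.2205, 0.1677]
ee_rot: [3.041, 0.783, 0.005]
force: [-0.6, -0.3, -0.6]
width: 0.8
gripper_force: 0.0
```

Run:
```python
from h import *
plan(.5315,.287,.16,20)
for n in("scene","top"):
    p=vision.get_image(n); W=world(p)
    for q in cut_out("pot_white",p)[:1]:
        P=W[q["mask"]]; P=P[P[:,2]>.05]; print(q["point"],q["confidence"],(P.min(0)+P.max(0))/2,np.median(P,0),P[:,2].max())
cv2.imwrite('pics/p1.png',p['frame'][150:330,330:500,::-1].repeat(3,0).repeat(3,1))
```

```text
d_tool cm [ 19.02 -47.48   0.72] yaw -61.1 turn -81.10577932245684 pos [ 0.5944 -0.2205  0.1677] j7 -0.36 8.8667
[260.4, 153.5] 0.8 [ 0.82990964 -0.21126047  0.37255569] [ 0.59978281 -0.21980299  0.0661623 ] 0.6948982402385389
```

View pics/p1.png

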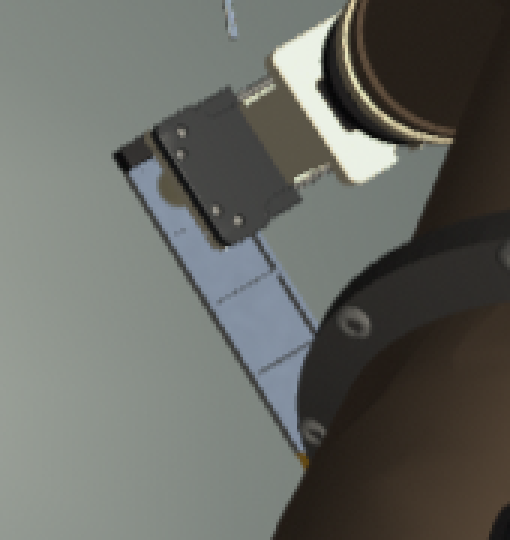

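The gripper hides most of the white pot in the black-end well, around crop (175,190). I'll check it from further off, and fetch green now.

Call:
play_rows:
  increments: "0.5 -1.5 0 0 0.6;1.2 -3 0 0 0.6;1.4 -3.5 0 0 0.6;1.4 -3.5 0 0 0.6;1.4 -3.5 0 0 0.6"

```text
clock: 9.48
position: [0.5718, -0.059, 0.1647]
ee_rot: [-3.042, -0.782, 0.003]
force: [0.7, 1.4, 0.3]
width: 0.796
gripper_force: 0.0
```

Call:
play_rows:
  increments: "1.4 -3.5 0 0 0.6;1.4 -3.5 0 0 0.6;1.4 -3.5 0 0 0.6;1.4 -3.5 0 0 0.6;1.4 -3.5 0 0 0.6"

```text
clock: 9.9
position: [0.5485, 0.1284, 0.1649]
ee_rot: [3.042, 0.783, -0.002]
force: [0.2, 0.7, -0.2]
width: 0.799
gripper_force: 0.0
```

Call:
play_rows:
  increments: "1.4 -3.5 0 0 0.6;1.4 -3.5 0 0 0.6;1.4 -3.5 0 0 0.6;1.3 -3 0 0 0.6;0.6 -1.5 0 0 0.6"

```text
clock: 10.32
position: [0.5285, 0.2928, 0.1642]
ee_rot: [-3.039, -0.792, 0.003]
force: [-0.3, 1.3, 0.7]
width: 0.799
gripper_force: 0.0
```

Call:
play_rows:
  increments: "0 0 0 -5 0.6;0 0 0 -7 0.6;0 0 0 -7 0.6;0 0 0 -7 0.6;0 0 0 -7 0.6"

```text
clock: 10.73
position: [0.5303, 0.2865, 0.1649]
ee_rot: [2.69, 1.622, -0.002]
force: [0.0, -1.0, 0.0]
width: 0.8
gripper_force: 0.0
```

Call:
play_rows:
  increments: "0 0 0 -7 0.6;0 0 0 -7 0.6;0 0 0 -7 0.6;0 0 0 -7 0.6;0 0 0 -7 0.6"

```text
clock: 11.15
position: [0.5303, 0.2864, 0.1649]
ee_rot: [2.078, 2.356, -0.003]
force: [0.7, -0.5, 0.2]
width: 0.796
gripper_force: 0.0
```

Call:
play_rows:
  increments: "0 0 0 -7 0.6;0 0 0 -6 0.6;0 0 0 0 0.6"

```text
clock: 11.4
position: [0.5304, 0.2863, 0.165]
ee_rot: [-1.799, -2.575, 0.002]
force: [-0.2, 0.0, -0.9]
width: 0.798
gripper_force: 0.0
```

Run:
```python
from h import *
plan(.5315,.287,.046,20)
for n in("top","scene"):
    p=vision.get_image(n); W=world(p)
    for q in cut_out("pot_white",p)[:3]:
        P=W[q["mask"]]; P=P[(P[:,2]>.055)&(P[:,2]<.09)]
        if len(P)>9: T=P[abs(P[:,2]-np.percentile(P[:,2],90))<.005]; print(q["point"],q["confidence"],((T.min(0)+T.max(0))/2).round(4),np.median(T,0).round(4))
cv2.imwrite('pics/p2.png',p['frame'][:,:,::-1])
```

```text
d_tool cm [ 0.04  0.14 11.9 ] yaw 20.1 turn 0.1054647407574123 pos [0.5304 0.2863 0.165 ] j7 -0.0 11.4
[208.2, 391.2] 0.95 [ 0.5932 -0.2178  0.0655] [ 0.5938 -0.2178  0.0654]
[258.3, 150.0] 0.7 [ 0.5952 -0.22    0.0664] [ 0.5968 -0.2204  0.0668]
```

View pics/p2.png

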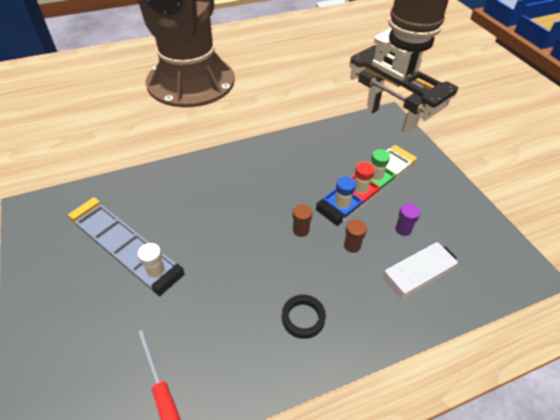

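White stands upright in the black-end well at scene (150,258), within about 3 mm. Green is next.

Call:
play_rows:
  increments: "0 0.1 2 0 0.6;0 0 3.5 0 0.6;0 0 3.5 0 0.6;0 0 2 0 0.6;0 0 0.9 0 0.6"

```text
clock: 12.02
position: [0.5295, 0.2868, 0.0434]
ee_rot: [-1.806, -2.569, 0.007]
force: [-0.6, -0.9, 0.1]
width: 0.8
gripper_force: 0.0
```

Call:
play_rows:
  increments: "0 0 0 0 -1;0 0 0 0 -1;0 0 0 0 -1;0 0 0 0 -1;0 0 0 0 -1"

```text
clock: 12.43
position: [0.5323, 0.2883, 0.0481]
ee_rot: [1.804, 2.571, 0.004]
force: [0.2, 0.3, 0.2]
width: 0.488
gripper_force: 0.0
```

Call:
play_rows:
  increments: "0 0 0 0 -1;0 0 0 0 -1;0 0 0 0 -1;0 0 0 0 -1;0 0 0 0 -1"

```text
clock: 12.85
position: [0.5318, 0.2881, 0.0476]
ee_rot: [1.804, 2.572, 0.002]
force: [-1.4, -0.4, 6.6]
width: 0.402
gripper_force: 25.0
```

```bash
python3 -c "
from h import *
plan(.5407,-.2486,.17,118.5); print(arm.observe()['width'],arm.observe()['gripper_force'])"
```

```text
d_tool cm [-50.76 -17.41 -12.29] yaw 19.9 turn 81.38530951543828 pos [0.5318 0.2881 0.0476] j7 0.06 12.85
0.4018880128263656 25.000702334800735
```

Call:
play_rows:
  increments: "0 0 -1 0 -1;0 0 -2.5 0 -1;0 0 -3.5 0 -1;0 0 -3.5 0 -1;0 0 -1.8 0 -1"

```text
clock: 13.27
position: [0.5328, 0.288, 0.1742]
ee_rot: [1.804, 2.57, 0.006]
force: [1.3, 0.4, -1.8]
width: 0.406
gripper_force: 25.0
```

Call:
play_rows:
  increments: "-1.5 -0.5 0 0 -1;-2.5 -0.9 0 0 -1;-3.5 -1.2 0 0 -1;-3.5 -1.2 0 0 -1;-3.5 -1.2 0 0 -1"

```text
clock: 13.68
position: [0.5328, 0.1323, 0.1694]
ee_rot: [-1.804, -2.572, 0.001]
force: [0.5, -1.1, -0.8]
width: 0.403
gripper_force: 25.0
```

Call:
play_rows:
  increments: "-3.5 -1.2 0 0 -1;-3.5 -1.2 0 0 -1;-3.5 -1.2 0 0 -1;-3.5 -1.2 0 0 -1;-3.5 -1.2 0 0 -1"

```text
clock: 14.1
position: [0.5357, -0.0528, 0.1696]
ee_rot: [-1.805, -2.571, 0.001]
force: [1.4, -0.1, -1.7]
width: 0.4
gripper_force: 25.0
```

Call:
play_rows:
  increments: "-3.5 -1.2 0 0 -1;-3.5 -1.2 0 0 -1;-3.5 -1.2 0 0 -1;-3.5 -1.2 0 0 -1;-3 -1 0 0 -1"

```text
clock: 14.52
position: [0.5386, -0.2333, 0.1696]
ee_rot: [-1.807, -2.57, 0.001]
force: [0.3, 0.4, -1.4]
width: 0.405
gripper_force: 25.0
```

Call:
play_rows:
  increments: "-1.5 -0.5 0 0 -1;-0.3 -0.1 0 4 -1;0 0 0 7 -1;0 0 0 7 -1;0 0 0 7 -1"

```text
clock: 14.93
position: [0.5395, -0.2496, 0.1693]
ee_rot: [-2.325, -2.111, 0.001]
force: [0.3, 0.3, -1.2]
width: 0.405
gripper_force: 25.0
```

Call:
play_rows:
  increments: "0 0 0 7 -1;0 0 0 7 -1;0 0 0 7 -1;0 0 0 7 -1;0 0 0 7 -1"

```text
clock: 15.35
position: [0.5396, -0.2492, 0.1694]
ee_rot: [-2.852, -1.315, 0.001]
force: [-0.6, 0.3, -1.6]
width: 0.405
gripper_force: 25.0
```

Call:
play_rows:
  increments: "0 0 0 7 -1;0 0 0 7 -1;0 0 0 7.1 -1;0 0 0 0 -1;0 0 0 0 -1"

```text
clock: 15.77
position: [0.54, -0.2491, 0.1693]
ee_rot: [-3.041, -0.786, 0.002]
force: [-0.1, -0.3, -1.6]
width: 0.409
gripper_force: 25.0
```

```bash
python3 -c "
from h import *
plan(.5407,-.2486,.0385,118.5)"
```

```text
d_tool cm [ 0.1  -0.   13.08] yaw -61.0 turn 0.4791414999288577 pos [ 0.54   -0.2491  0.1693] j7 -0.21 15.7667
```

Call:
play_rows:
  increments: "0.1 0 2 0.4 -1;0 0 3.3 0 -1;0 0 3.3 0 -1;0 0 2.6 0 -1;0 0 1.3 0 -1"

```text
clock: 16.18
position: [0.5397, -0.2475, 0.0417]
ee_rot: [-3.041, -0.776, 0.005]
force: [0.4, 0.2, -1.4]
width: 0.404
gripper_force: 25.0
```

Call:
play_rows:
  increments: "0 0 0.5 0 -1;0 0 0.2 0 -1;0 0 0 0 -1;0 0 0 0 0.6;0 0 0 0 0.6"

```text
clock: 16.6
position: [0.5424, -0.2492, 0.0389]
ee_rot: [3.044, 0.772, 0.003]
force: [-0.6, -0.3, 0.3]
width: 0.506
gripper_force: 0.0
```

Call:
play_rows:
  increments: "0 0 0 0 0.6;0 0 0 0 0.6;0 0 0 0 0.6;0 0 -1 0 0.6;0 0 -2.5 0 0.6"

```text
clock: 17.02
position: [0.5399, -0.2475, 0.0712]
ee_rot: [-3.043, -0.77, 0.006]
force: [-0.7, 0.6, -0.3]
width: 0.792
gripper_force: 0.0
```

Call:
play_rows:
  increments: "0 0 -3.5 0 0.6;0 0 -3.5 0 0.6;0 0 -2 0 0.6;0 0 0 0 0.6;0 0 0 0 0.6"

```text
clock: 17.43
position: [0.5422, -0.2489, 0.1644]
ee_rot: [3.044, 0.77, 0.004]
force: [-0.2, 0.9, 0.6]
width: 0.802
gripper_force: 0.0
```

```bash
python3 -c "
from h import *
plan(.554,.2355,.16,20)"
```

```text
d_tool cm [ 24.08 -42.05   0.42] yaw -61.6 turn -81.598435413527 pos [ 0.5422 -0.2489  0.1644] j7 -0.22 17.4333
```

Call:
play_rows:
  increments: "0.8 -1.4 0 0 0.6;1.5 -2.6 0 0 0.6;1.85 -3.2 0 0 0.6;1.85 -3.2 0 0 0.6;1.85 -3.2 0 0 0.6"

```text
clock: 17.85
position: [0.5449, -0.09, 0.1617]
ee_rot: [-3.045, -0.769, 0.003]
force: [0.5, 0.0, 0.2]
width: 0.799
gripper_force: 0.0
```

Call:
play_rows:
  increments: "1.85 -3.2 0 0 0.6;1.85 -3.2 0 0 0.6;1.85 -3.2 0 0 0.6;1.85 -3.2 0 0 0.6;1.85 -3.2 0 0 0.6"

```text
clock: 18.27
position: [0.5501, 0.095, 0.1618]
ee_rot: [-3.046, -0.77, 0.003]
force: [-0.1, 0.3, 0.1]
width: 0.798
gripper_force: 0.0
```

Call:
play_rows:
  increments: "1.85 -3.2 0 0 0.6;1.85 -3.2 0 0 0.6;1.85 -3.2 0 0 0.6;1 -2 0 0 0.6;0.4 -0.85 0 0 0.6"

```text
clock: 18.68
position: [0.5516, 0.2405, 0.161]
ee_rot: [-3.043, -0.779, 0.004]
force: [-0.1, 0.0, -0.1]
width: 0.799
gripper_force: 0.0
```

Call:
play_rows:
  increments: "0 0 0 -5 0.6;0 0 0 -7 0.6;0 0 0 -7 0.6;0 0 0 -7 0.6;0 0 0 -7 0.6"

```text
clock: 19.1
position: [0.5527, 0.2344, 0.162]
ee_rot: [2.697, 1.61, -0.003]
force: [0.6, 0.4, -0.4]
width: 0.8
gripper_force: 0.0
```

Call:
play_rows:
  increments: "0 0 0 -7 0.6;0 0 0 -7 0.6;0 0 0 -7 0.6;0 0 0 -7 0.6;0 0 0 -7 0.6"

```text
clock: 19.52
position: [0.5527, 0.2342, 0.162]
ee_rot: [-2.089, -2.347, 0.003]
force: [0.6, -0.1, 0.4]
width: 0.803
gripper_force: 0.0
```

Call:
play_rows:
  increments: "0 0 0 -7 0.6;0 0 0 -6.6 0.6;0 0 0 0 0.6"

```text
clock: 19.77
position: [0.5528, 0.2341, 0.1621]
ee_rot: [-1.797, -2.576, 0.002]
force: [-0.5, 0.1, 0.2]
width: 0.801
gripper_force: 0.0
```

Run:
```python
from h import *
plan(.554,.2355,.046,20)
for n in("top","scene"):
    p=vision.get_image(n); W=world(p)
    for c in("white","green","red","blue"):
      for q in cut_out("pot_"+c,p)[:2]:
        P=W[q["mask"]]; P=P[(P[:,2]>.055)&(P[:,2]<.09)]
        if len(P)>9: T=P[abs(P[:,2]-np.percentile(P[:,2],90))<.005]; print(n,c,q["point"],round(q["confidence"],2),((T.min(0)+T.max(0))/2).round(4))
```

```text
d_tool cm [ 0.09  0.17 11.61] yaw 20.2 turn 0.20956221698237698 pos [0.5528 0.2341 0.1621] j7 0.17 19.7667
top white [208.5, 393.5] 0.63 [ 0.5932 -0.2181  0.0665]
top green [229.6, 411.9] 0.59 [ 0.5412 -0.2454  0.0658]
top red [172.5, 173.9] 0.57 [0.6773 0.2633 0.0615]
top blue [218.4, 210.0] 0.91 [0.577  0.181  0.0752]
top blue [172.9, 221.2] 0.82 [0.6751 0.1517 0.0619]
scene white [239.9, 130.9] 0.21 [ 0.5425 -0.248   0.0663]
scene green [242.4, 130.5] 0.7 [ 0.5425 -0.2483  0.0663]
scene red [217.4, 409.0] 0.95 [0.6798 0.2664 0.0631]
scene red [177.9, 365.0] 0.56 [0.5544 0.2348 0.0757]
scene blue [236.0, 352.8] 0.78 [0.6773 0.1496 0.0634]
scene blue [186.4, 343.2] 0.57 [0.5792 0.1785 0.0758]
```

Green is placed well. Red next, at (0.554, 0.235).

Call:
play_rows:
  increments: "0.1 0.1 2 0 0.6;0 0 3.5 0 0.6;0 0 3.5 0 0.6;0 0 1.8 0 0.6;0 0 0.7 0 0.6"

```text
clock: 20.68
position: [0.5518, 0.2364, 0.0446]
ee_rot: [-1.801, -2.571, 0.007]
force: [-0.5, 0.2, 0.5]
width: 0.801
gripper_force: 0.0
```

Call:
play_rows:
  increments: "0 0 0 0 -1;0 0 0 0 -1;0 0 0 0 -1;0 0 0 0 -1;0 0 0 0 -1"

```text
clock: 21.1
position: [0.5546, 0.2373, 0.049]
ee_rot: [1.802, 2.573, 0.003]
force: [-0.3, -0.6, 0.4]
width: 0.489
gripper_force: 0.0
```

Call:
play_rows:
  increments: "0 0 0 0 -1;0 0 0 0 -1;0 0 0 0 -1;0 0 0 0 -1;0 0 0 0 -1"

```text
clock: 21.52
position: [0.5542, 0.2372, 0.0485]
ee_rot: [1.802, 2.573, 0.002]
force: [-1.3, -1.6, 6.4]
width: 0.402
gripper_force: 25.0
```

```bash
python3 -c "
from h import *
plan(.4897,-.2762,.17,118.5)"
```

```text
d_tool cm [-46.04 -23.6  -12.2 ] yaw 20.0 turn 81.48847203229963 pos [0.5542 0.2372 0.0485] j7 0.25 21.5167
```

Call:
play_rows:
  increments: "0 0 -1 0 -1;0 0 -2.5 0 -1;0 0 -3.5 0 -1;0 0 -3.5 0 -1;0 0 -1.8 0 -1"

```text
clock: 21.93
position: [0.5552, 0.2369, 0.1751]
ee_rot: [1.802, 2.571, 0.005]
force: [1.2, -0.7, -1.1]
width: 0.405
gripper_force: 25.0
```

Call:
play_rows:
  increments: "-1.3 -0.7 0 0 -1;-2.3 -1.2 0 0 -1;-3.2 -1.64 0 0 -1;-3.2 -1.64 0 0 -1;-3.2 -1.64 0 0 -1"

```text
clock: 22.35
position: [0.5336, 0.0877, 0.1705]
ee_rot: [-1.801, -2.573, 0.001]
force: [0.4, -0.3, -0.5]
width: 0.405
gripper_force: 25.0
```

Call:
play_rows:
  increments: "-3.2 -1.64 0 0 -1;-3.2 -1.64 0 0 -1;-3.2 -1.64 0 0 -1;-3.2 -1.64 0 0 -1;-3.2 -1.64 0 0 -1"

```text
clock: 22.77
position: [0.5111, -0.0907, 0.1706]
ee_rot: [-1.802, -2.572, 0.0]
force: [1.0, -0.5, -0.8]
width: 0.41
gripper_force: 25.0
```

Call:
play_rows:
  increments: "-3.2 -1.64 0 0 -1;-3.2 -1.64 0 0 -1;-3.2 -1.64 0 0 -1;-3.2 -1.64 0 0 -1;-2.5 -1.3 0 0 -1"

```text
clock: 23.18
position: [0.489, -0.2626, 0.1707]
ee_rot: [-1.805, -2.571, 0.001]
force: [-0.3, -0.3, -0.3]
width: 0.405
gripper_force: 25.0
```

Call:
play_rows:
  increments: "-1.2 -0.6 0 0 -1;-0.3 -0.1 0 4 -1;0 0 0 7 -1;0 0 0 7 -1;0 0 0 7 -1"

```text
clock: 23.6
position: [0.4883, -0.2763, 0.1704]
ee_rot: [-2.323, -2.113, 0.0]
force: [0.4, -0.1, -0.4]
width: 0.407
gripper_force: 25.0
```

Call:
play_rows:
  increments: "0 0 0 7 -1;0 0 0 7 -1;0 0 0 7 -1;0 0 0 7 -1;0 0 0 7 -1"

```text
clock: 24.02
position: [0.4885, -0.2759, 0.1705]
ee_rot: [-2.851, -1.318, 0.001]
force: [-0.1, 0.5, -0.1]
width: 0.407
gripper_force: 25.0
```

Call:
play_rows:
  increments: "0 0 0 7 -1;0 0 0 7 -1;0 0 0 7.1 -1;0 0 0 0 -1;0 0 0 0 -1"

```text
clock: 24.43
position: [0.4888, -0.2759, 0.1704]
ee_rot: [-3.041, -0.789, 0.002]
force: [-0.1, 0.3, -0.6]
width: 0.404
gripper_force: 25.0
```

```bash
python3 -c "
from h import *
plan(.4897,-.2762,.0395,118.5)"
```

```text
d_tool cm [ 0.08  0.08 13.09] yaw -60.9 turn 0.5807951034550456 pos [ 0.4888 -0.2759  0.1704] j7 -0.06 24.4333
```

Call:
play_rows:
  increments: "0.1 0.1 2 0.5 -1;0 0 3.3 0 -1;0 0 3.3 0 -1;0 0 2.6 0 -1;0 0 1.3 0 -1"

```text
clock: 24.85
position: [0.4892, -0.2751, 0.0429]
ee_rot: [-3.041, -0.776, 0.004]
force: [-0.3, -0.2, -0.9]
width: 0.406
gripper_force: 25.0
```

Call:
play_rows:
  increments: "0 0 0.5 0 -1;0 0 0.2 0 -1;0 0 0 0 -1;0 0 0 0 0.6;0 0 0 0 0.6"

```text
clock: 25.27
position: [0.4915, -0.2769, 0.0399]
ee_rot: [3.044, 0.772, 0.003]
force: [0.0, -0.1, 0.3]
width: 0.503
gripper_force: 0.0
```

Call:
play_rows:
  increments: "0 0 0 0 0.6;0 0 0 0 0.6;0 0 0 0 0.6;0 0 -1 0 0.6;0 0 -2.5 0 0.6"

```text
clock: 25.68
position: [0.4893, -0.2752, 0.0724]
ee_rot: [-3.043, -0.77, 0.006]
force: [0.6, 0.4, -0.4]
width: 0.795
gripper_force: 0.0
```

Call:
play_rows:
  increments: "0 0 -3.5 0 0.6;0 0 -3.5 0 0.6;0 0 -2 0 0.6;0 0 0 0 0.6;0 0 0 0 0.6"

```text
clock: 26.1
position: [0.4914, -0.2767, 0.1653]
ee_rot: [3.044, 0.77, 0.004]
force: [-0.4, -0.6, 0.2]
width: 0.8
gripper_force: 0.0
```

```bash
python3 -c "
from h import *
plan(.578,.180,.16,20)"
```

```text
d_tool cm [ 29.34 -36.05   0.52] yaw -61.6 turn -81.597719953699 pos [ 0.4914 -0.2767  0.1653] j7 -0.06 26.1
```

Call:
play_rows:
  increments: "1 -1.2 0 0 0.6;1.9 -2.3 0 0 0.6;2.26 -2.78 0 0 0.6;2.26 -2.78 0 0 0.6;2.26 -2.78 0 0 0.6"

```text
clock: 26.52
position: [0.5189, -0.1245, 0.1629]
ee_rot: [-3.045, -0.769, 0.002]
force: [0.3, 1.1, 0.1]
width: 0.798
gripper_force: 0.0
```

Call:
play_rows:
  increments: "2.26 -2.78 0 0 0.6;2.26 -2.78 0 0 0.6;2.26 -2.78 0 0 0.6;2.26 -2.78 0 0 0.6;2.26 -2.78 0 0 0.6"

```text
clock: 26.93
position: [0.5522, 0.0519, 0.1628]
ee_rot: [-3.045, -0.77, 0.003]
force: [1.1, -0.4, -0.3]
width: 0.799
gripper_force: 0.0
```

Call:
play_rows:
  increments: "2.26 -2.78 0 0 0.6;2.26 -2.78 0 0 0.6;2.26 -2.78 0 0 0.6;1 -1.3 0 0 0.6;0.5 -0.6 0 0 0.6"

```text
clock: 27.35
position: [0.5764, 0.183, 0.1621]
ee_rot: [-3.044, -0.778, 0.003]
force: [0.6, -0.4, -0.5]
width: 0.798
gripper_force: 0.0
```

Call:
play_rows:
  increments: "0 0 0 -5 0.6;0 0 0 -7 0.6;0 0 0 -7 0.6;0 0 0 -7 0.6;0 0 0 -7 0.6"

```text
clock: 27.77
position: [0.5767, 0.1772, 0.1633]
ee_rot: [2.698, 1.608, -0.002]
force: [-0.7, 0.3, 0.4]
width: 0.8
gripper_force: 0.0
```

Call:
play_rows:
  increments: "0 0 0 -7 0.6;0 0 0 -7 0.6;0 0 0 -7 0.6;0 0 0 -7 0.6;0 0 0 -7 0.6"

```text
clock: 28.18
position: [0.5767, 0.1771, 0.1633]
ee_rot: [2.09, 2.346, -0.002]
force: [-0.7, -0.1, -0.5]
width: 0.799
gripper_force: 0.0
```

Call:
play_rows:
  increments: "0 0 0 -7 0.6;0 0 0 -6.6 0.6;0 0 0 0 0.6"

```text
clock: 28.43
position: [0.5768, 0.177, 0.1635]
ee_rot: [-1.798, -2.576, 0.001]
force: [-0.0, -0.4, -0.3]
width: 0.804
gripper_force: 0.0
```

Run:
```python
from h import *
plan(.578,.18,.046,20)
p=vision.get_image("top");W=world(p)
for c in("white","green","red"):
      for q in cut_out("pot_"+c,p)[:2]:
        P=W[q["mask"]]; P=P[(P[:,2]>.055)&(P[:,2]<.09)]
        if len(P)>9: T=P[abs(P[:,2]-np.percentile(P[:,2],90))<.005]; print(c,q["point"],round(q["confidence"],2),((T.min(0)+T.max(0))/2).round(4))
```

```text
d_tool cm [ 0.25  0.23 11.75] yaw 20.1 turn 0.14779969143060612 pos [0.5768 0.177  0.1635] j7 0.36 28.4333
white [209.5, 395.1] 0.63 [ 0.5922 -0.2183  0.0656]
green [231.1, 410.3] 0.8 [ 0.54   -0.2448  0.0658]
red [254.3, 421.4] 0.69 [ 0.4888 -0.2741  0.0658]
```

Call:
play_rows:
  increments: "0.2 0.2 2 0 0.6;0 0 3.5 0 0.6;0 0 3.5 0 0.6;0 0 1.9 0 0.6;0 0 0.7 0 0.6"

```text
clock: 29.05
position: [0.5761, 0.1812, 0.0443]
ee_rot: [-1.804, -2.569, 0.007]
force: [-0.5, -0.4, -0.1]
width: 0.801
gripper_force: 0.0
```

Call:
play_rows:
  increments: "0 0 0 0 -1;0 0 0 0 -1;0 0 0 0 -1;0 0 0 0 -1;0 0 0 0 -1"

```text
clock: 29.47
position: [0.5791, 0.1822, 0.049]
ee_rot: [1.802, 2.572, 0.003]
force: [-0.1, -0.4, -0.2]
width: 0.486
gripper_force: 0.0
```

Call:
play_rows:
  increments: "0 0 0 0 -1;0 0 0 0 -1;0 0 0 0 -1;0 0 0 0 -1;0 0 0 0 -1"

```text
clock: 29.88
position: [0.5787, 0.182, 0.0485]
ee_rot: [1.802, 2.573, 0.002]
force: [-1.9, -0.6, 7.0]
width: 0.404
gripper_force: 25.0
```

```bash
python3 -c "
from h import *
plan(.4387,-.3039,.17,118.5)"
```

```text
d_tool cm [-40.88 -29.75 -12.2 ] yaw 20.0 turn 81.47774939944105 pos [0.5787 0.182  0.0485] j7 0.44 29.8833
```

Call:
play_rows:
  increments: "0 0 -1 0 -1;0 0 -2.5 0 -1;0 0 -3.5 0 -1;0 0 -3.5 0 -1;0 0 -1.8 0 -1"

```text
clock: 30.3
position: [0.5797, 0.1816, 0.175]
ee_rot: [1.802, 2.571, 0.005]
force: [1.8, 0.5, -0.9]
width: 0.407
gripper_force: 25.0
```

Call:
play_rows:
  increments: "-1.1 -0.8 0 0 -1;-2 -1.5 0 0 -1;-2.85 -2.07 0 0 -1;-2.85 -2.07 0 0 -1;-2.85 -2.07 0 0 -1"

```text
clock: 30.72
position: [0.5366, 0.0416, 0.1702]
ee_rot: [-1.801, -2.573, 0.002]
force: [0.6, -0.8, -1.3]
width: 0.402
gripper_force: 25.0
```

Call:
play_rows:
  increments: "-2.85 -2.07 0 0 -1;-2.85 -2.07 0 0 -1;-2.85 -2.07 0 0 -1;-2.85 -2.07 0 0 -1;-2.85 -2.07 0 0 -1"

```text
clock: 31.13
position: [0.4878, -0.1276, 0.1703]
ee_rot: [-1.802, -2.572, 0.0]
force: [0.5, -0.3, -1.6]
width: 0.4
gripper_force: 25.0
```

Call:
play_rows:
  increments: "-2.85 -2.07 0 0 -1;-2.85 -2.07 0 0 -1;-2.85 -2.07 0 0 -1;-2.85 -2.07 0 0 -1;-2.2 -1.6 0 0 -1"

```text
clock: 31.55
position: [0.4408, -0.2903, 0.1705]
ee_rot: [-1.805, -2.571, 0.001]
force: [0.1, 1.1, -1.0]
width: 0.403
gripper_force: 25.0
```

Call:
play_rows:
  increments: "-1.1 -0.8 0 0 -1;-0.3 -0.2 0 4 -1;0 0 0 7 -1;0 0 0 7 -1;0 0 0 7 -1"

```text
clock: 31.97
position: [0.4373, -0.3043, 0.1702]
ee_rot: [-2.323, -2.113, 0.0]
force: [-0.3, -0.2, -2.5]
width: 0.407
gripper_force: 25.0
```

Call:
play_rows:
  increments: "0 0 0 7 -1;0 0 0 7 -1;0 0 0 7 -1;0 0 0 7 -1;0 0 0 7 -1"

```text
clock: 32.38
position: [0.4376, -0.3039, 0.1703]
ee_rot: [-2.851, -1.317, 0.001]
force: [-0.6, 0.5, -1.7]
width: 0.405
gripper_force: 25.0
```

Call:
play_rows:
  increments: "0 0 0 7 -1;0 0 0 7 -1;0 0 0 7.1 -1;0 0 0 0 -1;0 0 0 0 -1"

```text
clock: 32.8
position: [0.4379, -0.304, 0.1702]
ee_rot: [-3.041, -0.788, 0.002]
force: [0.6, -0.3, -2.2]
width: 0.404
gripper_force: 25.0
```

```bash
python3 -c "
from h import *
plan(.4387,-.3039,.0395,118.5)"
```

```text
d_tool cm [ 0.1   0.04 13.07] yaw -60.9 turn 0.5674783513400143 pos [ 0.4379 -0.304   0.1702] j7 0.11 32.8
```

After releasing, I'll back off upward and to the side so the cameras see the rack.

Call:
play_rows:
  increments: "0.1 0 2 0.5 -1;0 0 3.3 0 -1;0 0 3.3 0 -1;0 0 2.6 0 -1;0 0 1.3 0 -1"

```text
clock: 33.22
position: [0.438, -0.3023, 0.043]
ee_rot: [-3.041, -0.775, 0.004]
force: [0.1, 0.7, -1.1]
width: 0.409
gripper_force: 25.0
```

Call:
play_rows:
  increments: "0 0 0.5 0 -1;0 0 0.2 0 -1;0 0 0 0 -1;0 0 0 0 0.6;0 0 0 0 0.6"

```text
clock: 33.63
position: [0.4402, -0.3044, 0.0399]
ee_rot: [3.044, 0.772, 0.002]
force: [-0.4, -0.4, -0.4]
width: 0.504
gripper_force: 0.0
```

Call:
play_rows:
  increments: "0 0 0 0 0.6;0 0 0 0 0.6;0 0 0 0 0.6;0 0 -1 0 0.6;0 0 -2.5 0 0.6"

```text
clock: 34.05
position: [0.4383, -0.3025, 0.0726]
ee_rot: [-3.043, -0.77, 0.005]
force: [0.3, 0.0, -0.0]
width: 0.791
gripper_force: 0.0
```

Call:
play_rows:
  increments: "0 0 -3.5 0 0.6;0 0 -3.5 0 0.6;0 0 -2 0 0.6;1 -2 0 0 0.6;2 -3 0 0 0.6"

```text
clock: 34.47
position: [0.4418, -0.2489, 0.1664]
ee_rot: [3.044, 0.761, 0.004]
force: [1.3, 0.8, 0.0]
width: 0.801
gripper_force: 0.0
```

Call:
play_rows:
  increments: "2 -3 0 0 0.6;2 -3 0 0 0.6;2 -3 0 0 0.6;2 -3 0 0 0.6;2 -3 0 0 0.6"

```text
clock: 34.88
position: [0.4586, -0.0644, 0.1644]
ee_rot: [-3.046, -0.769, -0.001]
force: [1.2, -0.3, -0.7]
width: 0.8
gripper_force: 0.0
```

Call:
play_rows:
  increments: "2 -3 0 0 0.6;1 -2 0 0 0.6;0 0 0 0 0.6;0 0 0 0 0.6;0 0 0 0 0.6"

```text
clock: 35.3
position: [0.4614, -0.0084, 0.1642]
ee_rot: [3.046, 0.77, 0.001]
force: [-0.7, 0.1, 1.3]
width: 0.797
gripper_force: 0.0
```

Run:
```python
from h import *
for n in("top","scene"):
  p=vision.get_image(n);W=world(p)
  for c in("white","green","red","blue"):
      for q in cut_out("pot_"+c,p)[:3]:
        P=W[q["mask"]]; P=P[(P[:,2]>.055)&(P[:,2]<.09)]
        if len(P)>9 and np.median(P[:,1])<-.1:
            T=P[abs(P[:,2]-np.percentile(P[:,2],90))<.005]; d=((T.min(0)+T.max(0))/2)-[.5152,-.2624,0]; a=np.radians(118.5)
            print(n,c,round(q["confidence"],2),"rack x,y,z",round(d[0]*np.cos(a)+d[1]*np.sin(a),4),round(-d[0]*.879-d[1]*.477,4),d[2].round(4))
cv2.imwrite('pics/end.png',p['frame'][:,:,::-1])
```

```text
top white 0.87 rack x,y,z 0.002 -0.0897 0.0655
top green 0.63 rack x,y,z -0.0023 -0.0362 0.0662
top blue 0.56 rack x,y,z 0.0039 0.0885 0.0662
scene white 0.66 rack x,y,z -0.0005 -0.0906 0.0661
scene green 0.84 rack x,y,z 0.0008 -0.0299 0.0662
scene red 0.96 rack x,y,z -0.0079 0.0143 0.0662
scene blue 0.69 rack x,y,z -0.0059 0.0741 0.0665
```

View pics/end.png

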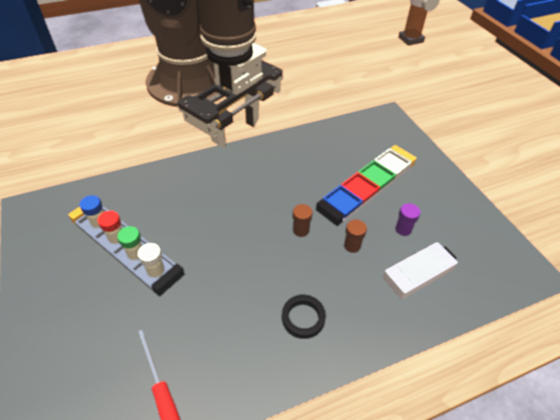

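The scene view shows all four upright in the right order: blue (92,205), red (110,221), green (129,238), white (150,255). The scene readings for red and blue disagree with the top view, so I'll recheck them by cap colour.

Run:
```python
from h import *
a=np.radians(118.5)
for n in("top","scene"):
  p=vision.get_image(n);W=world(p);h=cv2.cvtColor(p["frame"],cv2.COLOR_RGB2HSV)
  B=(W[...,2]>.06)&(W[...,2]<.075)&(W[...,1]<-.17)&(W[...,0]>.38)
  for c,m in dict(red=(h[...,0]<8)|(h[...,0]>172),blue=(h[...,0]>100)&(h[...,0]<125),green=(h[...,0]>45)&(h[...,0]<80)).items():
    T=W[B&m&(h[...,1]>110)]
    if len(T)<9: print(n,c,len(T));continue
    (cx,cy),r=cv2.minEnclosingCircle((T[:,:2]*1000).astype(np.float32)); dx,dy=cx-515.2,cy+262.4
    e=np.median(T,0)*1000-[515.2,-262.4,0]
    print(n,c,len(T),"r",round(r,1),"x,y",round(dx*np.cos(a)+dy*np.sin(a),1),round(-dx*.879-dy*.477,1),"med",round(e[0]*np.cos(a)+e[1]*np.sin(a),1),round(-e[0]*.879-e[1]*.477,1))
```

```text
top red 0
top blue 288 r 19.7 x,y 3.2 88.4 med 4.5 88.1
top green 126 r 18.0 x,y 1.1 -32.3 med -1.7 -35.6
scene red 286 r 19.8 x,y 0.2 28.1 med -1.1 25.8
scene blue 262 r 20.1 x,y 1.0 88.5 med 0.5 85.0
scene green 300 r 19.1 x,y -0.4 -31.6 med -1.3 -33.8
```

By cap colour every pot is within about 4 mm of its well centre.

```bash
python3 -c "
from cell import job
print(job.sign_off())"
```

```text
the job is handed in; nothing more can be done
None
```

All four pots stand upright in the grey rack in reverse order (white at the black end, then green, red, and blue next to the yellow end), each measured within about 4 mm of its well centre; the loose items showed no movement in the last picture, and the job is handed in.

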